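# Open the microcentrifuge by its two lid-release keys

### The job

The spin is over, so open the small white centrifuge for unloading: with one fingertip on each, gently press its two blue lid-release keys down together and keep both down until the lid has sprung up clear of its latches. Then let the keys go and, with the outside of the fingers under or against its front edge, gently push the lid up and back past upright until it stays open by itself. Do not pinch or grip anything, and leave the rotor with its tubes and the things on the worktop undisturbed.

Things in the scene. Friction and masses are not known exactly. Their poses are not given: they have to be found in the camera images.
- centrifuge: white bench microcentrifuge, fixed; 265 deep x 200 wide x 100 mm high, lid 12 mm more. Origin on the worktop under its middle; own +x runs from its front (sloping display panel) to its back (lid hinge), +y to its left, +z up. Sill with the two blue keys at x = -118 to -50 mm, top at z = 88; lid from x = -50 to +100. Two steel hooks behind the keys hold the lid's front edge, one per key
- left_key_pad (a point): middle of the top of the left blue rocker key (28 mm wide along the centrifuge's y, 44 mm long, crowned, 12 mm proud of the sill here). Press straight down here. The two pads are 62 mm apart centre to centre along the centrifuge's y; the gap between the keys is 34 mm; the lid's front edge lies 40 mm behind the pads, the hooks 32 mm; these swing 8 mm towards the pads
- right_key_pad (a point): the same point on the right key
- left_key (a joint): tilt of the left key, rad: 0 at rest, 0.25 at the stop; its hook lets go at about 0.13; one key alone does not free the lid. A fingertip sinks about 6 mm to let go, 11 mm to the stop. A spring resists with about 2 N and brings it back; both keys at their stops take about 4 to 5 N together
- right_key (a joint): the same for the right key
- lid_edge (a point): middle of the smooth front edge of the grey lid with the round clear window (edge 5 mm thick, 192 mm wide, slab 12 mm thick); it moves with the lid, 150 mm from the hinge line. Own x runs along the lid towards the hinge, own z out of its upper face
- lid_hinge (a point): middle of the lid's hinge line, which runs along the centrifuge's y at the back, 104 mm above the worktop; the lid swings up and back about it
- lid (a joint): lid opening, rad: 0 shut and latched, 1.57 upright, 1.85 at its stop, where its weight keeps it. With both hooks off a spring lifts it slowly, in about two seconds, to about 0.85, where it waits (clear of the hooks from 0.08); beyond, only its weight (0.25 kg) and a damped hinge resist, 1 to 3 N at the edge; short of upright it falls back to 0.85
- rotor: aluminium rotor with eight capped microtubes in the bowl under the lid; stays untouched
- specimen_cup: loose specimen cup with orange lid, 62 mm across, 70 mm high, on the worktop to the left; stays where it is
- reagent: loose brown reagent bottle with black cap, 42 mm across, 91 mm high; stays where it is
- timer: loose white timer, 68x62x18 mm; stays where it is
- pen: loose blue pen, 137 mm long; stays where it is
- forceps: loose steel forceps, 132 mm long; stay where they are

How it is judged:
By the outcome, as a careful person would: the job done as asked, in the order asked, and still so for the second after the job is handed in, with the robot touching nothing.
It also fails if it takes over 45 s, if anything falls off the work surface, if the arm or the gripper's body presses on something with over 40 N, if the wrist force passes 120 N, or if a joint passes its speed limit or range.

### The arm

A 6-joint arm with a two-finger parallel gripper is mounted at the origin on a cart in front of the work surface, level with it; the furniture and walls round the work are solid. World frame = base frame: x ahead of the robot, y to its left, z up, the work surface at z = 0. Lengths are in m, angles in rad, forces in N, time in s.
With the tool pointing down it reaches from about 0.35 to 0.975 m from the base axis. Payload 4.9 kg.
Tool frame: the origin (TCP) lies at the very end of the fingers, on their centre line; the grasp point (between the pads) lies 19 mm behind it; z points along the fingers, y is the line along which they close (so a half turn about z gives the same grasp; the last joint's range is limited). The gripper opens to 85 mm and grips with 20 to 120 N. Pads are 22 mm wide; open, the fingers measure 114 mm over their backs; the gripper's body (76 mm by 85 mm) begins 54 mm behind the grasp point. The pads swing forward as they close: fully open they stand 13 mm farther back than shut.
Start: joints at [1.083, 0.053, 1.613, -0, 1.476, -0.119], TCP at [0.225, 0.583, 0.231] pointing down, gripper open.
Joint ranges: [-3.01, 3.01], [-1.01, 2.22], [0.06, 2.58], [-1.02, 4.17], [0.09, 2.62], [-3.14, 3.14]. Speed limits (rad/s): [2.57, 2.57, 3.14, 3.14, 3.14, 3.14].

### API

Orientations are given as a unit quaternion [w, x, y, z].
In Python, from plant import state, optics, ticket, nets gives the robot as it stands. The module is installed in compiled form; this text tells all that it offers.
- The arm moves only by the shell command python3 -m inch 'ROWS' [OPENING]. ROWS is JSON, a list of rows, each an object of numbers: "dx", "dy", "dz": the shift along the tool's x, y, z as a fraction of full scale; "rx", "ry", "rz": the turn, a rotation vector about the tool's x, y, z as a fraction of full scale. In form: [{"dx": .., "dy": .., "dz": .., "rx": .., "ry": .., "rz": ..}, ...]. A call has 1 to 5 rows; each row is the pose to reach, as a shift and turn from the pose commanded when the call began, along the tool's axes at that moment; what a row does not reach only later rows make up. Full scale, the value 1, is 0.8 m for a shift and 1.5 rad for a turn. A row lasts 1/10 s, in which the tool goes at most 50 mm and 8.59 degrees, less where a joint would pass 70% of its speed; a pose out of reach is approached as far as the arm can. A call with a number of a shift or a turn outside -1 to 1 is refused whole. A call with a gripper value outside its range is refused whole. OPENING is the opening, from -1 (shut) to 1 (fully open), set as the call begins (- or left out, the last holds). The fingers move at their own pace and stop on an object; the grip force is fixed at half the most. Time passes only in rows, so rows that repeat a pose let the fingers close. It gives the time, the measured TCP pose, the force, the opening and the grip force at its end, in the units of the state.
- state(): the state, without advancing time (a new reading comes with each control period).
- optics.grab_frame(name): name is "scene" or "top" or "wrist"; returns the picture (480x640x3 uint8, red, green, blue); there is no depth.
- optics.camera_info(name): a dict with "fx", "fy", "cx", "cy" (pixels), "R" (3x3) and "t" (3): a world point X has camera coordinates R X + t. Camera axes: x right, y down, z forward; pixel columns grow to the right and rows downward; lengths in m; the calibration is good to about 2 mm. A picture is of the moment at which its call begins: read the wrist's pose just before it. camera_info takes no time and is no camera call; for the wrist camera it gives the pose at the moment of the call.
- ticket.job_done(): hands the job in; it is judged then, once.
Trained networks look in the newest picture that a camera, given by its name, has taken for a name from the list of things; names that differ only in an ending like _2 or _b are one class to them, and where a whole thing is asked for, a point or a joint stands for the part that bears it (a point fixed in the world has none). Each returns a list of dicts, best first, with "confidence" (0 to 1); they miss things now and then, are a little off and sometimes report something else, mostly with a low value. They report only what shows in the picture. A call takes as long as a camera call.
- nets.boxes_of(camera, name): "bbox" ([centre column, centre row, width, height] in pixels, round what is visible of it).
- nets.outline_of(camera, name): "pixels" (480x640 bool, what is visible of it) and "bbox" ([centre column, centre row, width, height] in pixels, round what is visible of it).
The state is a dict: "time": time; "joint_pos": joint angles; "joint_vel": joint speeds; "joint_efforts": joint torques, N m; "tool_pos": TCP position; "tool_rot": TCP orientation; "contact_force": force on the tool from outside, world axes, zero at the start; "ft_torque": the same for the moment, N m; "gripper_width": opening from 0.0 (shut) to 1.0 (fully open); "grasp_force": force on a finger pad.
Only numpy, scipy, OpenCV 4.12 (cv2) and the standard library are available. Lean on these libraries where they do the work, as an engineer would, in place of code of your own. Each camera call takes 0.05 s, during which the arm holds its last target. There are 200 camera calls.

## Working session

There is one attempt and no reset: what is moved stays moved. The work goes in short steps, Python scripts to look and compute and a shell command to move; the robot and the scene stay as the last step left them, time stands still between calls to the robot, and variables do not carry over. Pictures are saved under pics/ and viewed, at most 10 in all, crops included, and the job is handed in when it is done.

```bash
mkdir -p pics; cat > h.py <<'E'
import numpy as np, cv2
from plant import state, optics, ticket, nets
def shot(n,f):
    im=optics.grab_frame(n); cv2.imwrite('pics/'+f,im[:,:,::-1]); return im
def proj(n,X):
    c=optics.camera_info(n); p=np.array(c['R'])@np.array(X).T+np.array(c['t'])[:,None]
    return np.c_[c['fx']*p[0]/p[2]+c['cx'], c['fy']*p[1]/p[2]+c['cy']]
def ray(n,u,v,z):
    c=optics.camera_info(n); R=np.array(c['R']); t=np.array(c['t'])
    d=R.T@np.array([(u-c['cx'])/c['fx'],(v-c['cy'])/c['fy'],1]); o=-R.T@t
    return o+d*(z-o[2])/d[2]
E
python3 - <<'E'
from h import *
np.set_printoptions(precision=4,suppress=True)
s=state(); print(s['time'],s['tool_pos'],s['tool_rot'],s['gripper_width'],s['contact_force'])
for n in('top','scene'):
    shot(n,n+'1.png')
    c=optics.camera_info(n); print(n,-np.array(c['R']).T@np.array(c['t']),c['fx'])
    for o in('centrifuge','left_key','right_key','lid','specimen_cup','reagent','timer'):
        r=nets.boxes_of(n,o); print(o,[(np.round(a['bbox']).astype(int),round(a['confidence'],2), ray(n,a['bbox'][0],a['bbox'][1],.1)) for a in r[:3]])
E
```

```text
0.0 [0.225  0.5824 0.2301] [-0.0003  0.1834  0.983  -0.001 ] 0.9999824923256904 [ 0.2687 -0.6817 -0.5933]
top [0.3596 0.1102 1.2023] 603.5198083125555
centrifuge [(array([444, 230, 119, 146]), 0.8, array([ 0.5356, -0.1207,  0.1   ]))]
left_key [(array([426, 261,  16,  36]), 0.9, array([ 0.4764, -0.0875,  0.1   ]))]
right_key [(array([461, 267,  17,  40]), 0.9, array([ 0.4667, -0.151 ,  0.1   ]))]
lid [(array([448, 209, 113,  91]), 0.83, array([ 0.5755, -0.1284,  0.1   ])), (array([175, 238,  18,   6]), 0.49, array([0.5069, 0.3753, 0.1   ]))]
specimen_cup [(array([255, 211,  33,  30]), 0.71, array([0.5609, 0.2306, 0.1   ])), (array([257, 276,  34,  31]), 0.37, array([0.4408, 0.2217, 0.1   ]))]
reagent [(array([185, 181,  22,  25]), 0.79, array([0.6139, 0.3638, 0.1   ]))]
timer [(array([256, 277,  35,  34]), 0.83, array([0.4391, 0.2244, 0.1   ]))]
scene [-0.033  -0.4248  0.644 ] 459.2418264423244
centrifuge [(array([423, 300, 170, 145]), 0.63, array([ 0.488 , -0.1608,  0.1   ]))]
left_key [(array([384, 285,  39,  34]), 0.64, array([ 0.4731, -0.0916,  0.1   ]))]
right_key [(array([410, 304,  31,  35]), 0.93, array([ 0.4662, -0.1496,  0.1   ]))]
lid [(array([438, 269, 130,  89]), 0.66, array([ 0.5748, -0.1354,  0.1   ]))]
specimen_cup []
reagent [(array([276, 184,  17,  40]), 0.98, array([0.5753, 0.3093, 0.1   ]))]
timer [(array([261, 253,  40,  28]), 0.77, array([0.3817, 0.1337, 0.1   ]))]
```

View pics/top1.png

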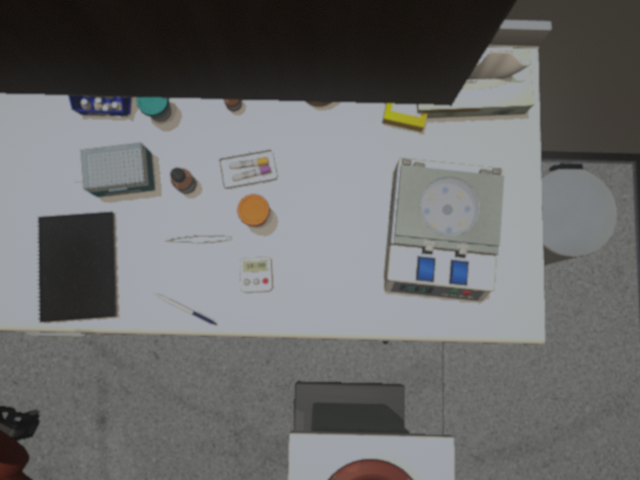

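View pics/scene1.png

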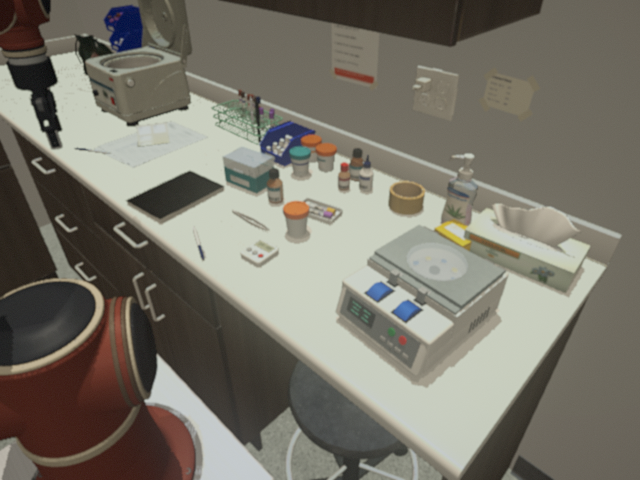

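```bash
python3 - <<'E'
from h import *
from scipy.optimize import least_squares
np.set_printoptions(precision=4,suppress=True)
def tri(a,b):
    f=lambda X:np.r_[proj('top',[X])[0]-a,proj('scene',[X])[0]-b]
    r=least_squares(f,[.5,-.1,.2]); return r.x,np.abs(r.fun).max()
print('cupboard corner',tri((447,101),(455,40)))
ctr={}
for n in('top','scene'):
    im=cv2.imread(f'pics/{n}1.png').astype(int); b=(im[:,:,0]-im[:,:,2]>60)
    m=np.zeros_like(b); m[240:330,360:490]=b[240:330,360:490]
    k,l,st,ce=cv2.connectedComponentsWithStats(m.astype(np.uint8))
    o=sorted([(ce[i],st[i]) for i in range(1,k) if st[i][4]>60],key=lambda q:q[0][0]); print(n,o)
    ctr[n]=[q[0] for q in o]
for i in(0,1): print('key',tri(ctr['top'][i],ctr['scene'][i]), ray('top',*ctr['top'][i],.094),ray('scene',*ctr['scene'][i],.094))
im=cv2.imread('pics/top1.png')[140:310,360:520]; im2=cv2.imread('pics/scene1.png')[215:385,325:520]
cv2.imwrite('pics/c.png',np.hstack([cv2.resize(im,(376,400)),cv2.resize(im2,(420,366+34))]))
E
```

```text
cupboard corner (array([ 0.6455, -0.0509,  0.4683]), np.float64(4.373367955330025))
top [(array([425.651 , 268.6275]), array([418, 258,  16,  22, 298], dtype=int32)), (array([459.0508, 272.2576]), array([452, 262,  15,  22, 295], dtype=int32))]
scene [(array([377.4802, 290.3612]), array([367, 283,  23,  17, 227], dtype=int32)), (array([405.214, 309.583]), array([394, 301,  25,  19, 271], dtype=int32))]
key (array([ 0.4625, -0.0866,  0.092 ]), np.float64(0.6711128445549548)) [ 0.4633 -0.0872  0.094 ] [ 0.4597 -0.0872  0.094 ]
key (array([ 0.4576, -0.1486,  0.0918]), np.float64(0.5568215231832596)) [ 0.4582 -0.1489  0.094 ] [ 0.4548 -0.1491  0.094 ]
```

View pics/c.png

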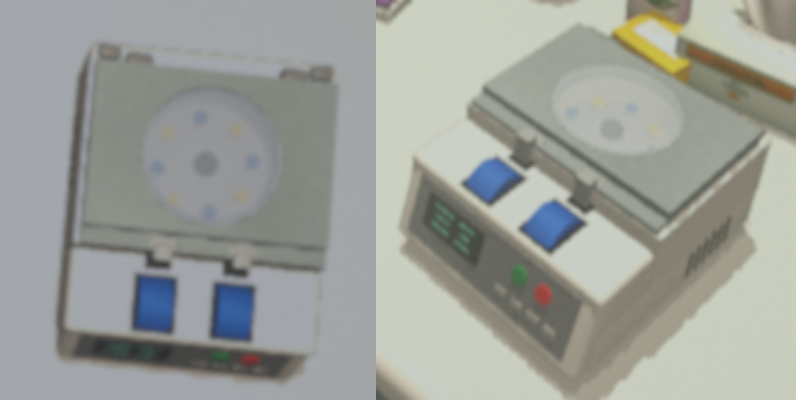

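```bash
cat >> h.py <<'E'
from scipy.spatial.transform import Rotation as Ro
yaw=np.radians(-4.5); XC=np.array([np.cos(yaw),np.sin(yaw),0]); YC=np.array([-np.sin(yaw),np.cos(yaw),0]); Z=np.array([0,0,1.])
MID=np.array([.460,-.1176,0]); ORG=MID+.09*XC
def Rt(a): 
    a=np.radians(a); z=np.sin(a)*XC-np.cos(a)*Z; x=np.cross(YC,z); return np.c_[x,YC,z]
def cur():
    s=state(); q=np.array(s['tool_rot']); return s,np.array(s['tool_pos']),Ro.from_quat(q,scalar_first=True).as_matrix()
def delta(p,a):   # fractions to reach TCP p (world) at tilt a
    s,P,R=cur(); d=R.T@(np.array(p)-P)/.8; r=Ro.from_matrix(R.T@Rt(a)).as_rotvec()/1.5
    print('t',round(s['time'],2),'P',P.round(4),'cent',np.round([(P-ORG)@XC,(P-ORG)@YC,P[2]],4),'F',np.round(s['contact_force'],1),'w',round(s['gripper_width'],3),'| d',d.round(4),'r',r.round(4))
def C(x,y,z): return ORG*[1,1,0]+x*XC+y*YC+z*Z
E
python3 -c "
from h import *
delta(C(-.09,0,.19),8)"
```

```text
t 0.8 P [0.2253 0.583  0.2314] cent [-0.3789  0.68    0.2314] F [ 0.1 -1.  -0.3] w 1.0 | d [-0.5893 -0.7111  0.0517] r [-0.0135 -0.0924 -0.1932]
```

```bash
python3 -m inch '[{"dx":-0.04,"dy":-0.047},{"dx":-0.08,"dy":-0.094},{"dx":-0.12,"dy":-0.142},{"dx":-0.16,"dy":-0.19},{"dx":-0.2,"dy":-0.237}]' 0.12
python3 -m inch '[{"dx":-0.04,"dy":-0.047},{"dx":-0.08,"dy":-0.094},{"dx":-0.12,"dy":-0.142},{"dx":-0.16,"dy":-0.19},{"dx":-0.18,"dy":-0.22}]'
python3 -c "
from h import *
delta(C(-.09,0,.19),8)"
```

```text
t 0.8 P [0.2253 0.583  0.2314] cent [-0.3789  0.68    0.2314] F [ 0.1 -1.  -0.3] w 1.0 | d [-0.5893 -0.7111  0.0517] r [-0.0135 -0.0924 -0.1932]validation failed for argument at $[0]...
validation failed for argument at $[0]...
```

```bash
python3 -m inch '[{"dx":-0.04,"dy":-0.047,"dz":0,"rx":0,"ry":0,"rz":0},{"dx":-0.08,"dy":-0.094,"dz":0,"rx":0,"ry":0,"rz":0},{"dx":-0.12,"dy":-0.142,"dz":0,"rx":0,"ry":0,"rz":0},{"dx":-0.16,"dy":-0.19,"dz":0,"rx":0,"ry":0,"rz":0},{"dx":-0.2,"dy":-0.237,"dz":0,"rx":0,"ry":0,"rz":0}]' 0.12
python3 -c "
from h import *
delta(C(-.09,0,.19),8)"
```

```text
time: 1.3
tool_pos: [0.3064, 0.3467, 0.2314]
tool_rot: [0.0, 0.183, 0.983, 0.0]
contact_force: [1.1, 0.7, 0.3]
gripper_width: 0.561
grasp_force: 0.0
t 1.3 P [0.3064 0.3467 0.2314] cent [-0.2796  0.4508  0.2314] F [1.1 0.7 0.3] w 0.561 | d [-0.3879 -0.4725  0.0518] r [-0.0132 -0.092  -0.1927]
```

```bash
python3 -m inch '[{"dx":-0.04,"dy":-0.047,"dz":0,"rx":0,"ry":0,"rz":0},{"dx":-0.08,"dy":-0.094,"dz":0,"rx":0,"ry":0,"rz":0},{"dx":-0.12,"dy":-0.142,"dz":0,"rx":0,"ry":0,"rz":0},{"dx":-0.16,"dy":-0.19,"dz":0,"rx":0,"ry":0,"rz":0},{"dx":-0.2,"dy":-0.237,"dz":0,"rx":0,"ry":0,"rz":0}]'
python3 -m inch '[{"dx":-0.04,"dy":-0.047,"dz":0.01,"rx":0,"ry":0,"rz":-0.05},{"dx":-0.08,"dy":-0.094,"dz":0.02,"rx":0,"ry":-0.03,"rz":-0.1},{"dx":-0.12,"dy":-0.142,"dz":0.03,"rx":-0.01,"ry":-0.06,"rz":-0.15},{"dx":-0.16,"dy":-0.19,"dz":0.04,"rx":-0.013,"ry":-0.09,"rz":-0.19},{"dx":-0.188,"dy":-0.235,"dz":0.05,"rx":-0.013,"ry":-0.092,"rz":-0.193}]'
python3 - <<'E'
from h import *
delta(C(-.09,0,.14),8)
shot('wrist','w1.png')
for k in('left_key','right_key'): print(k,[(a['bbox'],a['confidence']) for a in nets.boxes_of('wrist',k)[:2]])
im=cv2.imread('pics/w1.png').astype(int); b=(im[:,:,0]-im[:,:,2]>60)
n,l,st,ce=cv2.connectedComponentsWithStats(b.astype(np.uint8))
for i in range(1,n):
    if st[i][4]>200: print(ce[i],st[i],ray('wrist',*ce[i],.094))
print(proj('wrist',[MID+.031*YC+.1*Z,MID-.031*YC+.1*Z]))
E
```

```text
time: 1.8
tool_pos: [0.3873, 0.112, 0.2317]
tool_rot: [0.001, 0.183, 0.983, 0.0]
contact_force: [0.9, -0.4, 0.5]
gripper_width: 0.561
grasp_force: 0.0
time: 2.3
tool_pos: [0.4596, -0.118, 0.1915]
tool_rot: [0.07, 0.039, 0.997, -0.003]
contact_force: [0.5, 0.6, 0.1]
gripper_width: 0.561
grasp_force: 0.0
t 2.3 P [ 0.4596 -0.118   0.1915] cent [-0.0904 -0.0004  0.1915] F [0.5 0.6 0.1] w 0.561 | d [0.0086 0.0006 0.0637] r [-0.001   0.0011 -0.0001]
left_key [([370.7, 245.2, 36.2, 94.2], 0.64)]
right_key [([284.5, 242.5, 40.7, 94.6], 0.82)]
[284.87590486 222.6876939 ] [ 265  197   40   52 1934] [ 0.45707897 -0.1482724   0.094     ]
[369.84251559 222.76767152] [ 351  197   39   52 1924] [ 0.46224443 -0.08680611  0.094     ]
[[370.98790437 226.12388593]
 [283.682453   226.47029362]]
```

View pics/w1.png

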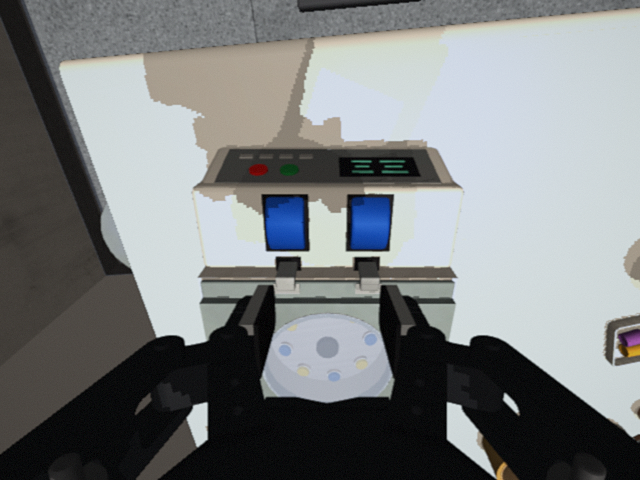

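```bash
python3 - <<'E'
from h import *
s,P,R=cur()
for zb in(0,.005,.01): print(proj('wrist',[P+R@np.array([x,y,-zb]) for y in(-.038,-.031,-.024,.024,.031,.038) for x in (.011,)]).round())
delta(C(-.091,0,.115),8)
E
```

```text
[[244. 277.]
 [259. 277.]
 [274. 277.]
 [380. 277.]
 [395. 277.]
 [411. 277.]]
[[241. 281.]
 [257. 281.]
 [273. 281.]
 [382. 281.]
 [398. 281.]
 [413. 281.]]
[[238. 286.]
 [254. 286.]
 [271. 286.]
 [384. 286.]
 [400. 286.]
 [416. 286.]]
t 2.45 P [ 0.4591 -0.1177  0.1907] cent [-0.0909 -0.0002  0.1907] F [-1.1 -0.1 -0.1] w 0.555 | d [0.0131 0.0002 0.0937] r [-0.0004 -0.0015 -0.0033]
```

```bash
python3 -m inch '[{"dx":0.005,"dy":0,"dz":0.04,"rx":0,"ry":0,"rz":0},{"dx":0.01,"dy":0,"dz":0.075,"rx":0,"ry":0,"rz":0},{"dx":0.013,"dy":0,"dz":0.095,"rx":0,"ry":0,"rz":0},{"dx":0.015,"dy":0,"dz":0.105,"rx":0,"ry":0,"rz":0},{"dx":0.015,"dy":0,"dz":0.106,"rx":0,"ry":0,"rz":0}]'
python3 -c "
from h import *
delta(C(-.091,0,.09),8)"
```

```text
time: 2.95
tool_pos: [0.459, -0.1146, 0.1049]
tool_rot: [0.069, 0.039, 0.997, -0.003]
contact_force: [-0.5, 1.0, 0.4]
gripper_width: 0.56
grasp_force: 0.0
t 2.95 P [ 0.459  -0.1146  0.1049] cent [-0.0913  0.0029  0.1049] F [-0.5  1.   0.4] w 0.56 | d [ 0.0022 -0.0037  0.0185] r [ 0.0002 -0.0015  0.0007]
```

```bash
python3 -m inch '[{"dx":0.001,"dy":-0.002,"dz":0.003,"rx":0,"ry":0,"rz":0},{"dx":0.001,"dy":-0.0037,"dz":0.006,"rx":0,"ry":0,"rz":0},{"dx":0.0015,"dy":-0.0037,"dz":0.009,"rx":0,"ry":0,"rz":0},{"dx":0.002,"dy":-0.0037,"dz":0.012,"rx":0,"ry":0,"rz":0}]'
python3 -c "
from h import *
delta(C(-.091,0,.09),8)
import numpy as np
print(cur()[2].round(4), state()['joint_pos'])
print(proj('wrist',[MID+.031*YC+.1*Z,MID-.031*YC+.1*Z]))
shot('wrist','w2.png')"
```

```text
time: 3.35
tool_pos: [0.4593, -0.1189, 0.0965]
tool_rot: [0.07, 0.039, 0.997, -0.003]
contact_force: [-4.3, -0.0, 4.7]
gripper_width: 0.559
grasp_force: 2.2
t 3.35 P [ 0.4593 -0.1189  0.0965] cent [-0.0906 -0.0014  0.0965] F [-4.3 -0.   4.7] w 0.559 | d [0.0016 0.0017 0.0079] r [-0.0007 -0.     -0.0002]
[[-0.9872  0.0789  0.1386]
 [ 0.078   0.9969 -0.012 ]
 [-0.1391 -0.0011 -0.9903]] [-0.43915688 -0.2954085   2.16803913  0.0529634   1.13838315 -1.95012608]
[[398.29288975 304.37087664]
 [262.00385326 304.23582737]]
```

View pics/w2.png

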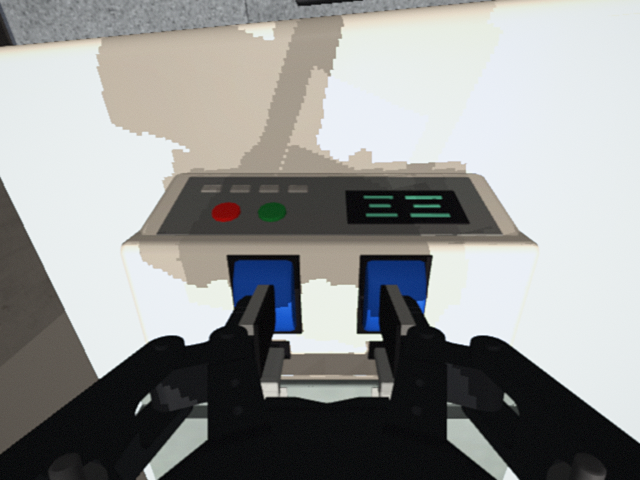

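```bash
python3 -m inch '[{"dx":0.001,"dy":0.001,"dz":0.002,"rx":0,"ry":0,"rz":0},{"dx":0.0015,"dy":0.0015,"dz":0.004,"rx":0,"ry":0,"rz":0}]'
python3 -c "
from h import *
delta(C(-.091,0,.088),8)"
```

```text
time: 3.6
tool_pos: [0.4584, -0.1179, 0.093]
tool_rot: [0.069, 0.039, 0.997, -0.004]
contact_force: [-1.7, -1.8, 3.8]
gripper_width: 0.561
grasp_force: 1.8
t 3.6 P [ 0.4584 -0.1179  0.093 ] cent [-0.0916 -0.0004  0.093 ] F [-1.7 -1.8  3.8] w 0.561 | d [0.0002 0.0005 0.0063] r [-0.0012 -0.0003 -0.0001]
```

```bash
python3 -m inch '[{"dx":0.0003,"dy":0,"dz":0.002,"rx":0,"ry":0,"rz":0},{"dx":0.0007,"dy":0,"dz":0.005,"rx":0,"ry":0,"rz":0}]'
python3 -c "
from h import *
delta(C(-.091,0,.088),8)
shot('scene','s2.png')
cv2.imwrite('pics/s2c.png',cv2.resize(cv2.imread('pics/s2.png')[150:390,300:620],None,fx=2,fy=2))"
```

```text
time: 3.8
tool_pos: [0.4581, -0.1173, 0.0885]
tool_rot: [0.069, 0.039, 0.997, -0.003]
contact_force: [-4.0, 0.2, 3.4]
gripper_width: 0.558
grasp_force: 2.2
t 3.8 P [ 0.4581 -0.1173  0.0885] cent [-0.0919  0.0001  0.0885] F [-4.   0.2  3.4] w 0.558 | d [-0.001  -0.0002  0.0008] r [-0.0003 -0.0009 -0.0001]
```

View pics/s2c.png

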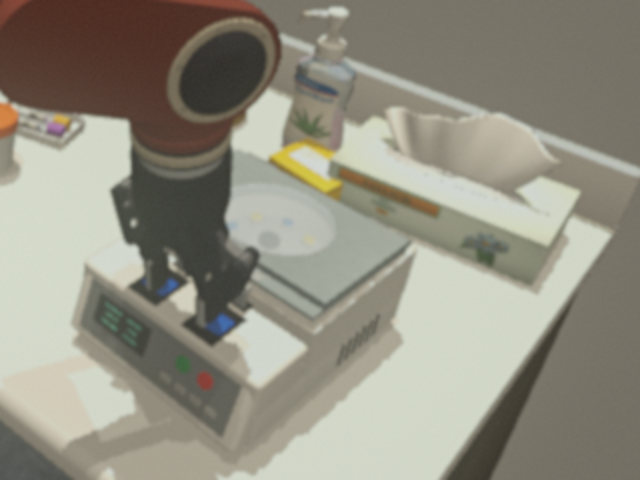

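```bash
python3 -m inch '[{"dx":0.001,"dy":0,"dz":0.001,"rx":0,"ry":0,"rz":0},{"dx":0.0015,"dy":0,"dz":0.002,"rx":0,"ry":0,"rz":0},{"dx":0.0015,"dy":0,"dz":0.002,"rx":0,"ry":0,"rz":0},{"dx":0.0015,"dy":0,"dz":0.002,"rx":0,"ry":0,"rz":0}]'
python3 -c "
from h import *
delta(C(-.091,0,.088),8)
for n in ('wrist','scene'): shot(n,n[0]+'3.png')
a=cv2.resize(cv2.imread('pics/w3.png'),(400,300)); b=cv2.resize(cv2.imread('pics/s3.png')[150:390,300:620],(400,300))
cv2.imwrite('pics/m3.png',np.hstack([a,b]))"
```

```text
time: 4.25
tool_pos: [0.4576, -0.1173, 0.087]
tool_rot: [0.07, 0.039, 0.997, -0.003]
contact_force: [-1.1, -0.2, 3.5]
gripper_width: 0.559
grasp_force: 1.6
t 4.25 P [ 0.4576 -0.1173  0.087 ] cent [-0.0924  0.0001  0.087 ] F [-1.1 -0.2  3.5] w 0.559 | d [-0.0019 -0.0001 -0.001 ] r [-0.0004 -0.0001 -0.0002]
```

View pics/m3.png

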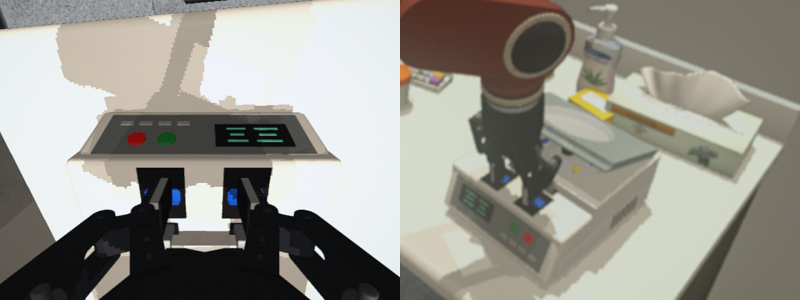

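```bash
for i in 1 2; do python3 -m inch '[{"dx":0,"dy":0,"dz":0,"rx":0,"ry":0,"rz":0},{"dx":0,"dy":0,"dz":0,"rx":0,"ry":0,"rz":0},{"dx":0,"dy":0,"dz":0,"rx":0,"ry":0,"rz":0},{"dx":0,"dy":0,"dz":0,"rx":0,"ry":0,"rz":0},{"dx":0,"dy":0,"dz":0,"rx":0,"ry":0,"rz":0}]'; done
python3 -c "
from h import *
shot('scene','s4.png'); cv2.imwrite('pics/s4c.png',cv2.resize(cv2.imread('pics/s4.png')[150:390,300:620],(480,360)))
delta(C(-.13,0,.14),20)"
```

```text
time: 4.85
tool_pos: [0.4575, -0.1173, 0.0869]
tool_rot: [0.07, 0.039, 0.997, -0.003]
contact_force: [0.6, 0.7, 2.6]
gripper_width: 0.56
grasp_force: 1.3
time: 5.35
tool_pos: [0.4575, -0.1173, 0.0869]
tool_rot: [0.07, 0.039, 0.997, -0.003]
contact_force: [0.9, 0.5, 2.9]
gripper_width: 0.559
grasp_force: 1.1
t 5.4 P [ 0.4575 -0.1174  0.0869] cent [-0.0925  0.      0.0869] F [ 1.1 -0.   1.5] w 0.559 | d [ 0.0372 -0.0001 -0.0722] r [-5.000e-04 -1.399e-01 -1.000e-04]
```

View pics/s4c.png

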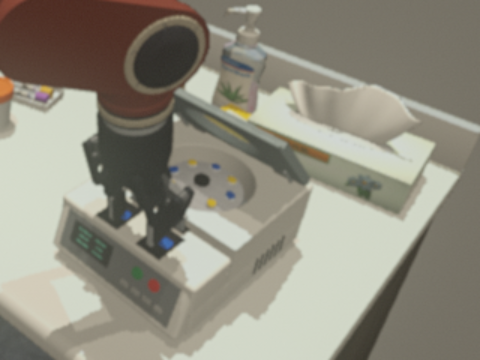

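```bash
python3 -m inch '[{"dx":-0.001,"dy":0,"dz":-0.01,"rx":0,"ry":0,"rz":0},{"dx":-0.003,"dy":0,"dz":-0.022,"rx":0,"ry":0,"rz":0},{"dx":-0.005,"dy":0,"dz":-0.037,"rx":0,"ry":0,"rz":0},{"dx":-0.005,"dy":0,"dz":-0.037,"rx":0,"ry":0,"rz":0}]'
python3 -c "
from h import *
delta(C(-.06,0,.194),15)"
```

```text
time: 5.8
tool_pos: [0.4584, -0.1179, 0.1192]
tool_rot: [0.071, 0.039, 0.997, -0.004]
contact_force: [1.0, -0.4, 0.8]
gripper_width: 0.564
grasp_force: 0.0
t 5.8 P [ 0.4584 -0.1179  0.1192] cent [-0.0915 -0.0004  0.1192] F [ 1.  -0.4  0.8] w 0.564 | d [-0.0523  0.0003 -0.0869] r [-0.0014 -0.0795  0.0001]
```

```bash
python3 -m inch '[{"dx":-0.005,"dy":0,"dz":-0.03,"rx":0,"ry":-0.02,"rz":0},{"dx":-0.02,"dy":0,"dz":-0.06,"rx":0,"ry":-0.05,"rz":0},{"dx":-0.04,"dy":0,"dz":-0.08,"rx":0,"ry":-0.08,"rz":0},{"dx":-0.052,"dy":0,"dz":-0.087,"rx":0,"ry":-0.08,"rz":0},{"dx":-0.052,"dy":0,"dz":-0.087,"rx":0,"ry":-0.08,"rz":0}]'
python3 - <<'E'
from h import *
delta(C(-.02,0,.198),15)
shot('scene','s5.png')
im=cv2.imread('pics/s5.png')
for th,col in((.75,(0,255,255)),(.85,(0,0,255))):
    p=proj('scene',[C(.1-.15*np.cos(th),y,.104+.15*np.sin(th)) for y in(-.096,.096)]).astype(int)
    cv2.line(im,tuple(map(int,p[0])),tuple(map(int,p[1])),col,1)
cv2.imwrite('pics/s5c.png',cv2.resize(im[150:390,300:620],(640,480)))
E
```

```text
time: 6.3
tool_pos: [0.4899, -0.1201, 0.1926]
tool_rot: [0.13, 0.039, 0.991, -0.006]
contact_force: [0.3, 0.1, -0.0]
gripper_width: 0.561
grasp_force: 0.0
t 6.3 P [ 0.4899 -0.1201  0.1926] cent [-6.000e-02 -1.000e-04  1.926e-01] F [ 0.3  0.1 -0. ] w 0.561 | d [-0.05    0.0002  0.0064] r [-0.0009 -0.0009  0.0002]
```

View pics/s5c.png

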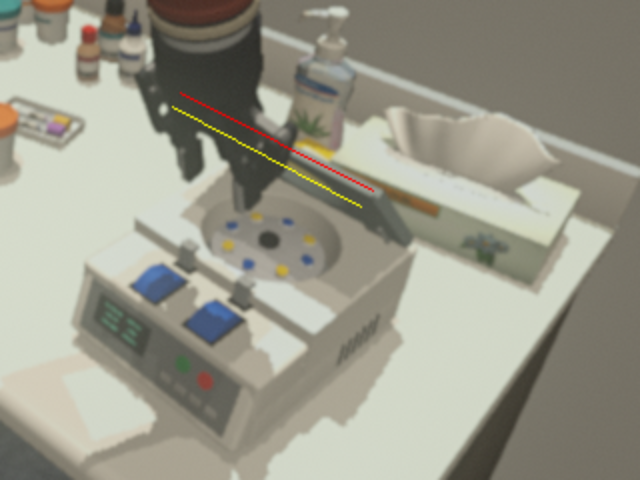

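```bash
python3 -m inch '[{"dx":-0.014,"dy":0,"dz":0.003,"rx":0,"ry":0,"rz":0},{"dx":-0.028,"dy":0,"dz":0.006,"rx":0,"ry":0,"rz":0},{"dx":-0.042,"dy":0,"dz":0.009,"rx":0,"ry":0,"rz":0},{"dx":-0.055,"dy":0,"dz":0.012,"rx":0,"ry":0,"rz":0},{"dx":-0.055,"dy":0,"dz":0.012,"rx":0,"ry":0,"rz":0}]'
python3 -c "
from h import *
for p in((-.005,.196),(.013,.209),(.04,.222),(.069,.2306),(.094,.2328),(.115,.231)): delta(C(p[0],0,p[1]),15)"
```

```text
time: 6.85
tool_pos: [0.5337, -0.1231, 0.1919]
tool_rot: [0.128, 0.039, 0.991, -0.005]
contact_force: [0.8, -0.1, 0.5]
gripper_width: 0.556
grasp_force: 0.0
t 6.85 P [ 0.5337 -0.1231  0.1919] cent [-0.0161  0.0003  0.1919] F [ 0.8 -0.1  0.5] w 0.556 | d [-0.0147 -0.0004 -0.0014] r [ 0.0001 -0.0036  0.0001]
t 6.85 P [ 0.5337 -0.1231  0.1919] cent [-0.0161  0.0003  0.1919] F [ 0.8 -0.1  0.5] w 0.556 | d [-0.0405 -0.0004 -0.0114] r [ 0.0001 -0.0036  0.0001]
t 6.85 P [ 0.5337 -0.1231  0.1919] cent [-0.0161  0.0003  0.1919] F [ 0.8 -0.1  0.5] w 0.556 | d [-0.0773 -0.0004 -0.0186] r [ 0.0001 -0.0036  0.0001]
t 6.85 P [ 0.5337 -0.1231  0.1919] cent [-0.0161  0.0003  0.1919] F [ 0.8 -0.1  0.5] w 0.556 | d [-0.1151 -0.0004 -0.0198] r [ 0.0001 -0.0036  0.0001]
t 6.85 P [ 0.5337 -0.1231  0.1919] cent [-0.0161  0.0003  0.1919] F [ 0.8 -0.1  0.5] w 0.556 | d [-0.146  -0.0004 -0.0145] r [ 0.0001 -0.0036  0.0001]
t 6.85 P [ 0.5337 -0.1231  0.1919] cent [-0.0161  0.0003  0.1919] F [ 0.8 -0.1  0.5] w 0.556 | d [-0.1708 -0.0004 -0.0057] r [ 0.0001 -0.0036  0.0001]
```

```bash
python3 -m inch '[{"dx":-0.008,"dy":0,"dz":0,"rx":0,"ry":0,"rz":0},{"dx":-0.015,"dy":0,"dz":-0.002,"rx":0,"ry":0,"rz":0},{"dx":-0.023,"dy":0,"dz":-0.005,"rx":0,"ry":0,"rz":0},{"dx":-0.032,"dy":0,"dz":-0.008,"rx":0,"ry":0,"rz":0},{"dx":-0.04,"dy":0,"dz":-0.011,"rx":0,"ry":0,"rz":0}]'
python3 - <<'E'
from h import *
delta(C(.04,0,.222),15)
shot('scene','s6.png')
im=cv2.imread('pics/s6.png')
for th,col in((.85,(0,255,255)),(1.,(0,0,255))):
    p=proj('scene',[C(.1-.15*np.cos(th),y,.104+.15*np.sin(th)) for y in(-.096,.096)]).astype(int)
    cv2.line(im,tuple(map(int,p[0])),tuple(map(int,p[1])),col,1)
cv2.imwrite('pics/s6c.png',cv2.resize(im[150:390,300:620],(640,480)))
E
```

```text
time: 7.35
tool_pos: [0.5626, -0.1256, 0.2107]
tool_rot: [0.129, 0.039, 0.991, -0.005]
contact_force: [-1.4, 0.4, 0.0]
gripper_width: 0.559
grasp_force: 0.9
t 7.35 P [ 0.5626 -0.1256  0.2107] cent [1.290e-02 1.000e-04 2.107e-01] F [-1.4  0.4  0. ] w 0.559 | d [-0.0364 -0.0001 -0.005 ] r [-0.0005 -0.0018 -0.0001]
```

View pics/s6c.png

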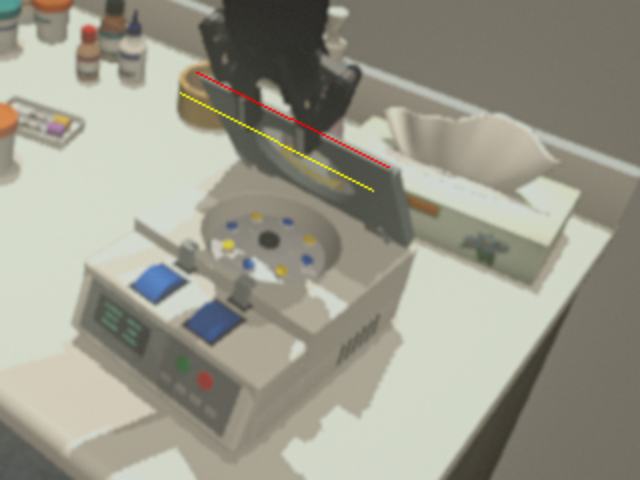

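```bash
python3 -m inch '[{"dx":-0.01,"dy":0,"dz":-0.002,"rx":0,"ry":0,"rz":0},{"dx":-0.019,"dy":0,"dz":-0.004,"rx":0,"ry":0,"rz":0},{"dx":-0.028,"dy":0,"dz":-0.005,"rx":0,"ry":0,"rz":0},{"dx":-0.037,"dy":0,"dz":-0.006,"rx":0,"ry":0,"rz":0},{"dx":-0.046,"dy":0,"dz":-0.006,"rx":0,"ry":0,"rz":0}]'
python3 -m inch '[{"dx":-0.009,"dy":0,"dz":0,"rx":0,"ry":0,"rz":0},{"dx":-0.018,"dy":0,"dz":0,"rx":0,"ry":0,"rz":0},{"dx":-0.027,"dy":0,"dz":0,"rx":0,"ry":0,"rz":0},{"dx":-0.035,"dy":0,"dz":0.001,"rx":0,"ry":0,"rz":0}]'
python3 - <<'E'
from h import *
for p in((.094,.2328),(.115,.231)): delta(C(p[0],0,p[1]),15)
print(state()['joint_pos'])
E
```

```text
time: 7.9
tool_pos: [0.5971, -0.1283, 0.2244]
tool_rot: [0.129, 0.039, 0.991, -0.005]
contact_force: [-2.0, 0.0, -0.1]
gripper_width: 0.558
grasp_force: 0.7
time: 8.3
tool_pos: [0.6242, -0.1304, 0.2305]
tool_rot: [0.129, 0.039, 0.991, -0.005]
contact_force: [-1.4, -0.5, 0.0]
gripper_width: 0.556
grasp_force: 0.6
t 8.3 P [ 0.6242 -0.1304  0.2305] cent [7.470e-02 1.000e-04 2.305e-01] F [-1.4 -0.5  0. ] w 0.556 | d [-0.0241 -0.0001  0.0034] r [-0.0004 -0.002  -0.0001]
t 8.3 P [ 0.6242 -0.1304  0.2305] cent [7.470e-02 1.000e-04 2.305e-01] F [-1.4 -0.5  0. ] w 0.556 | d [-0.0489 -0.0001  0.0123] r [-0.0004 -0.002  -0.0001]
[-0.35298257 -0.07933288  1.76061519  0.07348458  1.21145731 -1.86231528]
```

```bash
python3 -m inch '[{"dx":-0.009,"dy":0,"dz":0.001,"rx":0,"ry":0,"rz":0},{"dx":-0.018,"dy":0,"dz":0.003,"rx":0,"ry":0,"rz":0},{"dx":-0.026,"dy":0,"dz":0.005,"rx":0,"ry":0,"rz":0},{"dx":-0.034,"dy":0,"dz":0.007,"rx":0,"ry":0,"rz":0},{"dx":-0.042,"dy":0,"dz":0.01,"rx":0,"ry":0,"rz":0}]'
python3 -m inch '[{"dx":-0.007,"dy":0,"dz":0.002,"rx":0,"ry":0,"rz":0},{"dx":-0.012,"dy":0,"dz":0.003,"rx":0,"ry":0,"rz":0},{"dx":-0.012,"dy":0,"dz":0.003,"rx":0,"ry":0,"rz":0}]'
python3 - <<'E'
from h import *
delta(C(.05,0,.24),15)
optics.grab_frame('scene')
o=nets.outline_of('scene','lid'); 
for a in o[:2]: print(a['bbox'],a['confidence'])
for th in(1.6,1.7,1.85): print(th,proj('scene',[C(.1-r*np.cos(th),y,.104+r*np.sin(th)) for y in(-.096,.096) for r in(0,.15)]).round().tolist())
m=o[0]['pixels']; ys,xs=np.nonzero(m); print(cv2.convexHull(np.c_[xs,ys].astype(np.int32))[:,0][::4].tolist())
E
```

```text
time: 8.8
tool_pos: [0.6586, -0.1331, 0.2314]
tool_rot: [0.129, 0.039, 0.991, -0.005]
contact_force: [-0.4, 0.1, -0.2]
gripper_width: 0.562
grasp_force: 0.5
time: 9.1
tool_pos: [0.6685, -0.134, 0.2318]
tool_rot: [0.129, 0.039, 0.991, -0.005]
contact_force: [0.2, -0.0, -0.9]
gripper_width: 0.557
grasp_force: 0.0
t 9.1 P [ 0.6685 -0.134   0.2318] cent [1.192e-01 1.000e-04 2.318e-01] F [ 0.2 -0.  -0.9] w 0.557 | d [ 0.0809 -0.0001 -0.0322] r [-0.0005 -0.0014 -0.    ]
[477.4, 214.9, 113.1, 113.8] 0.77
1.6 [[504.0, 273.0], [527.0, 201.0], [418.0, 227.0], [430.0, 160.0]]
1.7 [[504.0, 273.0], [531.0, 198.0], [418.0, 227.0], [435.0, 158.0]]
1.85 [[504.0, 273.0], [537.0, 196.0], [418.0, 227.0], [441.0, 157.0]]
[[534, 200], [512, 259], [504, 271], [420, 225], [439, 159], [454, 163], [534, 197]]
```

```bash
python3 -m inch '[{"dx":0.025,"dy":0,"dz":-0.007,"rx":0,"ry":0,"rz":0},{"dx":0.06,"dy":0,"dz":-0.017,"rx":0,"ry":0,"rz":0},{"dx":0.11,"dy":0,"dz":-0.03,"rx":0,"ry":0,"rz":0},{"dx":0.16,"dy":0,"dz":-0.05,"rx":0,"ry":0,"rz":0},{"dx":0.21,"dy":0,"dz":-0.07,"rx":0,"ry":0,"rz":0}]'
python3 -m inch '[{"dx":0.04,"dy":0,"dz":-0.02,"rx":0,"ry":0,"rz":0},{"dx":0.06,"dy":0,"dz":-0.03,"rx":0,"ry":0,"rz":0},{"dx":0.06,"dy":0,"dz":-0.03,"rx":0,"ry":0,"rz":0},{"dx":0.06,"dy":0,"dz":-0.03,"rx":0,"ry":0,"rz":0},{"dx":0.06,"dy":0,"dz":-0.03,"rx":0,"ry":0,"rz":0}]'
python3 - <<'E'
from h import *
delta(C(.05,0,.24),15)
for n in('scene','top'):
    shot(n,n+'9.png')
    for k in('lid','left_key','right_key','specimen_cup','timer','reagent'):
        print(n,k,[(a['bbox'],round(a['confidence'],2)) for a in nets.boxes_of(n,k)[:1]])
m=nets.outline_of('scene','lid') 
optics.grab_frame('scene'); m=nets.outline_of('scene','lid')[0]['pixels']; ys,xs=np.nonzero(m); print(cv2.convexHull(np.c_[xs,ys].astype(np.int32))[:,0][::4].tolist())
E
```

```text
time: 9.7
tool_pos: [0.49, -0.1196, 0.2425]
tool_rot: [0.129, 0.039, 0.991, -0.005]
contact_force: [0.1, -0.5, 1.0]
gripper_width: 0.56
grasp_force: 0.0
time: 10.2
tool_pos: [0.4398, -0.1158, 0.2534]
tool_rot: [0.129, 0.039, 0.991, -0.005]
contact_force: [0.0, 0.8, -1.0]
gripper_width: 0.56
grasp_force: 0.0
t 10.2 P [ 0.4398 -0.1158  0.2534] cent [-1.103e-01  2.000e-04  2.534e-01] F [ 0.   0.8 -1. ] w 0.56 | d [-0.1894 -0.0002  0.0674] r [-0.0003 -0.0021  0.    ]
scene lid [([478.1, 215.6, 114.7, 113.8], 0.78)]
scene left_key [([385.0, 287.4, 33.2, 28.3], 0.68)]
scene right_key [([411.0, 303.4, 32.3, 33.5], 0.86)]
scene specimen_cup [([296.6, 221.4, 29.9, 39.9], 0.76)]
scene timer [([260.0, 252.3, 38.8, 32.0], 0.96)]
scene reagent [([273.9, 185.1, 16.9, 36.2], 0.76)]
top lid [([465.1, 147.1, 132.8, 55.6], 0.57)]
top left_key [([426.0, 261.2, 15.6, 36.7], 0.69)]
top right_key [([461.9, 259.7, 18.1, 25.8], 0.74)]
top specimen_cup [([257.2, 211.2, 34.7, 30.6], 0.9)]
top timer [([256.8, 274.1, 33.6, 35.9], 0.62)]
top reagent [([183.5, 181.1, 24.0, 29.1], 0.97)]
[[536, 199], [518, 247], [505, 271], [430, 236], [437, 170], [443, 158], [524, 189]]
```

```bash
python3 -c "
from h import *
print(ticket.job_done())"
```

```text
the job is handed in; nothing more can be done
None
```

The centrifuge is open: I pressed both keys together, the lid sprang up, then I let the keys go and pushed the lid back to its stop (about 1.85 rad). It held there for over a second with nothing touching it, and I handed the job in at about 11 s. The hand-in gave no verdict.

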